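Key the interlock and hold the test guard half open

ROBOT

A 6-joint arm with a two-finger parallel gripper is mounted at the origin on a cart in front of the work surface, level with it; the furniture and walls round the work are solid. World frame = base frame: x ahead of the robot, y to its left, z up, the work surface at z = 0. Lengths are in m, angles in rad, forces in N, time in s.
With the tool pointing down it reaches from about 0.35 to 0.85 m from the base axis. Payload 8.1 kg.
Tool frame: the origin (TCP) lies midway between the tips of the shut fingers; the grasp point (between the pads) lies 19 mm behind it; z points along the fingers, y is the direction in which the jaws open and shut (so a half turn about z gives the same grasp; the last joint's range is limited). The gripper opens to 93 mm and grips with 3 to 60 N. Pads are 15 mm wide; open, the fingers measure 128 mm over their backs; the gripper's body (75 mm by 188 mm) begins 65 mm behind the grasp point.
Start: joints at [-1.21, 0.13, 1.488, -0, 1.523, -0.085], TCP at [0.259, -0.541, 0.194] pointing down, gripper open.
Joint ranges: [-2.96, 2.96], [-0.89, 2.26], [0.02, 2.5], [-1.34, 4.48], [0, 2.73], [-2.66, 2.66]. Speed limits (rad/s): [2.39, 2.39, 2.79, 3.14, 3.14, 3.14].

INTERFACE

Orientations are given as a rotation vector (axis times angle).
In Python, from plant import robot gives the robot as it stands. The module is installed in compiled form; this text tells all that it offers.
- The arm moves only by the shell command python3 -m pendant 'ROWS' [FORCE]. ROWS is JSON, a list of rows, each an object with "translation": the shift along the tool's x, y, z in mm, a list of three; "twist": the turn, a rotation vector about the tool's x, y, z in rad, a list of three; "grip": the opening, from -1 (shut) to 1 (fully open). A call has exactly 10 rows; each row shifts and turns the pose as measured when the row begins, along the tool's axes as they then stand; what a row does not reach is not made up. A row lasts 1/10 s, in which the tool goes at most 50 mm and 8.59 degrees, less where a joint would pass 70% of its speed; a pose out of reach is approached as far as the arm can. A call is refused whole if a number of a shift passes 50 or a number of a turn 0.15, either way. A call with a gripper value outside its range is refused whole. The fingers move at their own pace and stop on an object; FORCE is the grip in N (left out, the last holds). Time passes only in rows, so rows that do not move let the fingers close, or fill a call up. It gives the time, the measured TCP pose, the force and the opening at its end, in the units of the state.
- robot.read_state(): the state, without advancing time (a new reading comes with each control period).
- robot.read_camera(name): name is "side" or "top"; returns (picture, depth): 480x640x3 uint8, red, green, blue; 480x640 float32, m along the optical axis (not along the pixel's ray), 0 where there is no reading.
- robot.camera_info(name): a dict with "vertical_fov" (degrees; the focal length in pixels is half the picture's height over the tangent of half this angle, whatever the lens; pixels are square), "cx", "cy" (the principal point, pixels), "D" ([k1, k2, p1, p2, k3] as OpenCV has them; the pictures are not rectified), "cam_to_world" (4x4, takes a point from camera to world coordinates). Camera axes: x right, y up, looking along -z (the intrinsics and any distortion apply to the point x, -y, -z); pixel columns grow to the right and rows downward; lengths in m; the calibration is good to about 2 mm. A picture is of the moment at which its call begins. camera_info takes no time and is no camera call.
- robot.close_job(): hands the job in, once; it reports no verdict.
The state is a dict: "t": time; "q": joint angles; "dq": joint speeds; "joint_torque": joint torques, N m; "tool_pos": TCP position; "orientation": TCP orientation; "force": force on the tool from outside, world axes, zero at the start; "wrist_torque": the same for the moment, N m; "opening": finger opening in m.
Only numpy, scipy, OpenCV 4.12 (cv2) and the standard library are available. Lean on these libraries where they do the work, as an engineer would, in place of code of your own. Each camera call takes 0.05 s, during which the arm holds its last target. There are 200 camera calls.

TASK

Slide the flat tongue key fully home into the slot in the front of the interlock housing and let go of it; only then lift the hinged guard of the coil test station by its bar handle to about 45 degrees (within 10 degrees) and keep it there so I can look at the coil. The guard falls shut on its own, so finish while the gripper is still holding the handle; leave the key home and do not disturb the tin, the tape roll or the tall bobbin.

Things in the scene. Friction and masses are not known exactly. Their poses are not given: they have to be found in the camera images.
- key: Loose key, 0.1 kg, lying flat. Steel tongue 5 mm thick, 24 mm wide, from 18 mm behind to 75 mm ahead (+x) of the origin, its last 13 mm narrowed to 17 mm. On it stands a black grip tab, 30 mm along x, 14 mm thick along y, from 5 to 45 mm above the underside: grip it across y from above, fingertips just over the tongue. Origin: underside, below mid-tab. x points to the tip, z up.
- key_tip (a point): Point at the key's front end, on the underside, mid-width (75 mm along the key's +x from its origin)
- interlock: Fixed aluminium housing 64 (x) x 56 x 46 mm high, origin at centre of underside, front face at its x = -32 mm. Level slot in that face for the tongue: 29 mm wide, 11 mm high (16 to 27 mm above the bench, roof flared at the mouth), 55 mm deep along +x, closed at its end. A sill level with the slot floor juts 14 mm out in front. With the key home its tab is about 5 mm before the face.
- slot_mouth (a point): Middle of the slot's floor at the front face of the interlock housing
- slot_end (a point): Middle of the slot's floor at its closed end; the key's tip reaches it when the key is fully home
- station: Fixed coil test station: grey open box 150 (x) x 140 (y) x 58 mm high, coil inside, under a hinged guard (clear pane in a 5 mm aluminium frame, 156 x 144 mm). Origin at the centre of its underside, front to its -x, bench at z = 0. The guard's hinge runs along y at the rear (x = +75 mm, 60 mm above the bench).
- guard (a joint): Opening angle of the guard in rad: 0 closed and level, grows as the front edge is lifted, stop at 1.4; 45 degrees is 0.785. It turns freely and falls shut if let go; lifting it takes about 2 N at the handle.
- guard_hinge (a point): Middle of the guard's hinge axis
- guard_bar (a point): Round steel bar handle of the guard, 10 mm thick, 88 mm long along y, on two posts at its ends (colliders guard_c0 to guard_c2). Origin: middle of the bar, 132 mm in front of the hinge and 39 mm above it when closed (34 mm above the guard's top face). Turns with the guard, so a pinch from above lets the bar roll between the fingers.
- tin: Loose flat round tin, 52 mm across, 22 mm high; leave alone
- tape_roll: Loose small roll of tape, 53 mm across, 19 mm high; leave alone
- tall_bobbin: Loose empty white bobbin, 34 mm across, 55 mm high; leave alone
Things that resemble listed ones, but are neither listed nor needed, are in the scene too. Of the things shaped like the interlock, the aluminium one is meant.

How it is judged:
By the outcome, as a careful person would: the job done as asked, in the order asked, and still so for the second after the job is handed in, while the arm keeps its last pose, push and grip.
It also fails if it takes over 51 s, if anything falls off the work surface, if the arm or the gripper's body presses on something with over 40 N, if the wrist force passes 120 N, or if a joint passes its speed limit or range.

## Working session

There is one attempt and no reset: what is moved stays moved. The work goes in short steps, Python scripts to look and compute and a shell command to move; the robot and the scene stay as the last step left them, time stands still between calls to the robot, and variables do not carry over. Pictures are saved under pics/ and viewed, about 8 in all and at most 12, crops included, and the job is handed in when it is done.

```bash
mkdir -p pics; cat > h.py <<'E'
import numpy as np, cv2
from plant import robot
from scipy.spatial.transform import Rotation as R
def cam(n):
    i=robot.camera_info(n); f=240/np.tan(np.radians(i["vertical_fov"])/2)
    return np.array([[f,0,i["cx"]],[0,f,i["cy"]],[0,0,1]]),np.array(i["D"]),np.array(i["cam_to_world"])
def ray(n,uv):
    K,D,T=cam(n); p=cv2.undistortPoints(np.array(uv,float).reshape(-1,1,2),K,D)[:,0]
    d=np.c_[p[:,0],-p[:,1],-np.ones(len(p))]
    return T[:3,3],d@T[:3,:3].T
def onplane(n,uv,z):
    o,d=ray(n,uv); return o+d*((z-o[2])/d[:,2])[:,None]
def ondepth(n,uv,dep):
    o,d=ray(n,uv); uv=np.array(uv,int).reshape(-1,2)
    return o+d*dep[uv[:,1],uv[:,0]][:,None]
def proj(n,P):
    K,D,T=cam(n); c=(np.array(P,float).reshape(-1,3)-T[:3,3])@T[:3,:3]
    return cv2.projectPoints(c*[1,-1,-1],np.zeros(3),np.zeros(3),K,D)[0][:,0]
def snap(n,name):
    p,d=robot.read_camera(n); cv2.imwrite(f"pics/{name}.png",p[:,:,::-1]); np.save(f"pics/{name}.npy",d); return p,d
E
python3 - <<'E'
from h import *
for n in("top","side"):
    snap(n,n+"0"); K,D,T=cam(n); print(n,K[0,0],K[:2,2],D,T.round(3).tolist())
s=robot.read_state(); print(s["t"],s["tool_pos"],s["orientation"],s["force"],s["opening"])
print(R.from_rotvec(s["orientation"]).as_matrix().round(3))
E
```

```text
top 484.667940763701 [316.89680629 240.84348496] [-0.00690735  0.          0.          0.          0.        ] [[-0.024, 0.993, -0.116, 0.452], [-1.0, -0.026, -0.016, 0.166], [-0.019, 0.115, 0.993, 0.94], [0.0, 0.0, 0.0, 1.0]]
side 477.29363950818544 [321.20717786 235.241437  ] [-0.12252594  0.          0.          0.          0.        ] [[-0.79, -0.472, 0.392, 0.908], [0.613, -0.616, 0.494, 0.608], [0.009, 0.631, 0.776, 0.773], [0.0, 0.0, 0.0, 1.0]]
0.1 [ 0.25853808 -0.54080009  0.19276147] [-3.06219328e+00 -6.94112904e-01  3.20827484e-04] [0.2419887  0.50058468 0.63850837] 0.09274628358252811
[[ 0.902  0.431 -0.001]
 [ 0.431 -0.902  0.002]
 [ 0.    -0.002 -1.   ]]
```

View pics/top0.png

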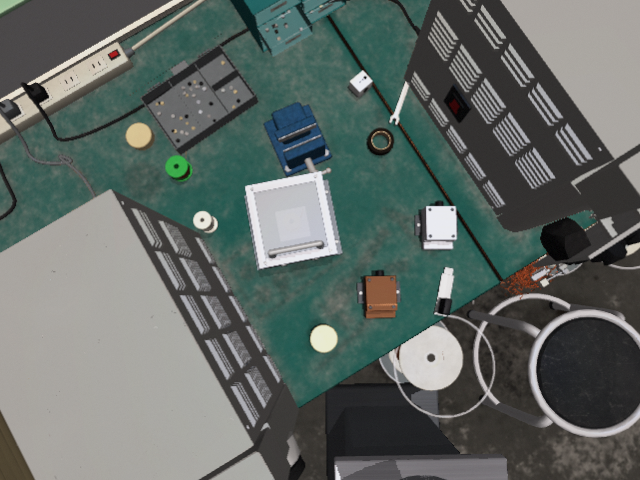

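View pics/side0.png

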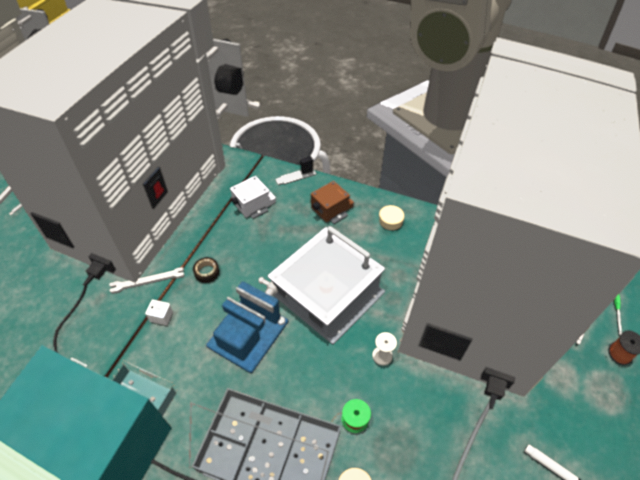

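The top view shows the key at (445,290) with its black tab at (443,307). The aluminium housing is at (440,227) and the brown lookalike at (380,296). The station is at (292,220) with its bar handle around (297,248). The side view agrees. Next I'll zoom in and measure.

```bash
python3 - <<'E'
from h import *
p=cv2.imread("pics/top0.png"); d=np.load("pics/top0.npy"); s=cv2.imread("pics/side0.png")
a=cv2.resize(p[195:325,400:480],None,fx=4.6,fy=4.6,interpolation=cv2.INTER_CUBIC)
b=cv2.resize(s[150:225,225:335],None,fx=3.9,fy=3.9,interpolation=cv2.INTER_CUBIC)
c=np.zeros((600,800,3),np.uint8); c[:a.shape[0],:a.shape[1]]=a[:600]; c[:b.shape[0],370:370+b.shape[1]]=b[:, :430]
e=cv2.resize(p[165:275,240:345],None,fx=2.7,fy=2.7,interpolation=cv2.INTER_CUBIC); c[300:300+e.shape[0],370:370+e.shape[1]]=e
cv2.imwrite("pics/crop1.png",c)
# height map of region top
v,u=np.mgrid[195:325,400:480]; P=ondepth("top",np.c_[u.ravel(),v.ravel()],d).reshape(130,80,3)
np.set_printoptions(linewidth=250)
print((P[::4,::3,2]*1000).astype(int))
for q in [(400,195),(480,195),(400,325),(480,325)]: print(q,onplane("top",[q],0))
print(proj("top",[.259,-.541,.194]))
def comp(mask,name,z):
    n,l,st,ce=cv2.connectedComponentsWithStats(mask.astype(np.uint8))
    for i in range(1,n):
        if st[i,4]>60: print(name,st[i],ce[i])
H=np.zeros((480,640));v,u=np.mgrid[0:480,0:640];W=ondepth("top",np.c_[u.ravel(),v.ravel()],d).reshape(480,640,3);np.save("pics/W.npy",W)
# station guard top ~ z .06..0.066 and bar ~.1
m=(W[...,2]>.055)&(W[...,2]<.075)&(u>235)&(u<350)&(v>160)&(v<280)
r=cv2.minAreaRect(np.c_[u[m],v[m]].astype(np.float32)); bx=cv2.boxPoints(r); print("guard",r,onplane("top",bx,.0625).round(4).tolist())
m=(W[...,2]>.09)&(W[...,2]<.12)&(u>235)&(u<350)&(v>160)&(v<280)
r=cv2.minAreaRect(np.c_[u[m],v[m]].astype(np.float32)); bx=cv2.boxPoints(r); print("bar",m.sum(),r,onplane("top",bx,.102).round(4).tolist(),W[m].mean(0))
m=(W[...,2]>.04)&(W[...,2]<.052)&(u>400)&(u<480)&(v>190)&(v<265)
r=cv2.minAreaRect(np.c_[u[m],v[m]].astype(np.float32)); bx=cv2.boxPoints(r); print("house",m.sum(),r,onplane("top",bx,.046).round(4).tolist())
E
```

```text
[[   0   -1   -3    1    0    0    0   -3    0   -1    0    0    1   -3    0   -8    1    0    0    1    0    0    0    0   -1    1    0]
 [   1   -1   -2   -2    2   -1    0   -1    0    1    2    0    2    0    0   -2   -8    0    0    0    2    0    3   -2    0   -1   -1]
 [  -1    1   -1   -2    1    0    1   -1    1   -1    2    0   37   42   39    0   -2   -4   -1  940   -2   -1    1    0    0   -1   -1]
 [   2    0    0   -3    0    2    0   -2   33   46   43   45   47   45   45   45   46   48   47    0   -2    1   -3   -1   -1   -1   -1]
 [   2    0   -1  940    1    0    1    9   35   45   46   46   47   44   47   45   46   46   46    0    0   -1    0    0    0    0    1]
 [   2   -2    1   -1    0    4    6    5   35   46   46   45   48   46   47   47   43   45   45  -11   -5    0   -1   -1    1   -1    0]
 [   1   -1    0    0    1    4    3    4   34   45   46   47   45   45   46   49   47   49   44    0   -7    1   -2    0   -2    0    2]
 [  -1   -1    0    0    0    1    4    3   31   46   48   48   43   46   47   43   46   47   47    0    0   -8    0    3   -1    0   
[... 3589 characters left out ...]
0.        ]]
(480, 325) [[ 0.39214103 -0.12574203  0.        ]]
[[809.62275283 417.06557632]]
guard ((288.3031921386719, 211.42868041992188), (99.87266540527344, 79.23741149902344), 78.95905303955078) [[0.6907, 0.3203, 0.0625], [0.7154, 0.1748, 0.0625], [0.5314, 0.1445, 0.0625], [0.5073, 0.2864, 0.0625]]
bar 315 ((294.42205810546875, 247.1179656982422), (6.078784465789795, 55.68885803222656), 78.46537780761719) [[0.5364, 0.2675, 0.102], [0.5535, 0.172, 0.102], [0.543, 0.1701, 0.102], [0.5259, 0.2655, 0.102]] [0.53957829 0.219137   0.10287591]
house 1056 ((440.5, 220.0), (38.0, 31.0), 90.0) [[0.6259, -0.0235, 0.046], [0.6243, -0.0811, 0.046], [0.5529, -0.077, 0.046], [0.5544, -0.0199, 0.046]]
```

View pics/crop1.png

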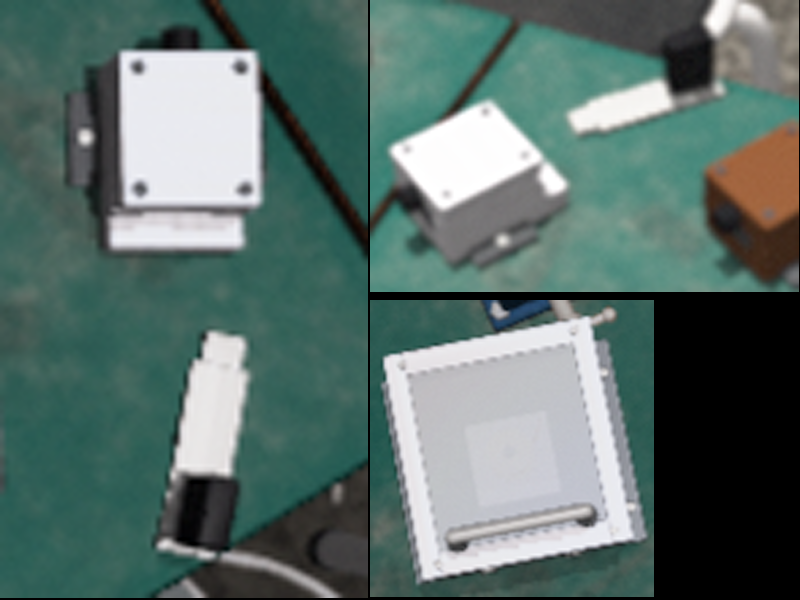

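The crop shows the slot and sill facing the robot: roof front edge at crop (119,208)–(262,205), sill edge at (107,248)–(244,246). The key's tip is at crop (207–245,335), its tab at about (207,512), and its rear at the bench edge. I'll convert these with colour masks.

```bash
python3 - <<'E'
from h import *
p=cv2.imread("pics/top0.png"); W=np.load("pics/W.npy"); v,u=np.mgrid[0:480,0:640]
up=lambda x:((np.array(x)+.5)/4.6-.5+[400,195])
g=cv2.cvtColor(p,cv2.COLOR_BGR2GRAY)
def rect(m,z,name):
    m=m.astype(np.uint8); n,l,st,ce=cv2.connectedComponentsWithStats(m); i=1+st[1:,4].argmax(); m=l==i
    X=onplane("top",np.c_[u[m],v[m]],z)[:,:2]; 
    r=cv2.minAreaRect((X*1000).astype(np.float32)); M=X.mean(0); w,V=np.linalg.eigh(np.cov((X-M).T)); a=V[:,1]
    print(name,m.sum(),"mean",M.round(4),"rect",np.round(r[0],1),np.round(r[1],1),round(r[2],2),"pca yaw",np.degrees(np.arctan2(a[1],a[0])).round(2))
box=lambda a,b,c,d:(u>a)&(u<b)&(v>c)&(v<d)
rect((g>195)&box(420,462,203,241),.046,"roof")
rect((g>150)&box(430,462,265,300),.005,"tongue")
rect((g<70)&box(436,455,295,318),.045,"tab(all dark)")
f=lambda pts,z:onplane("top",up(pts),z)[:,:2].round(4).tolist()
print("roof",f([(119,52),(258,50),(262,205),(119,208)],.046))
print("sill",f([(107,248),(244,246)],.016))
print("tip",f([(207,332),(245,336)],.005),"sides L/R",f([(195,362),(173,470)],.005),f([(248,370),(236,474)],.005),"rear",f([(158,545)],.005))
print("tabtop",f([(181,478),(240,483),(229,550),(174,543)],.045))
# side crop
us=lambda x:((np.array(x)-[370,0]+.5)/3.9-.5+[225,150])
fs=lambda pts,z:onplane("side",us(pts),z)[:,:2].round(4).tolist()
print("side roof (front-left.. )",fs([(392,148),(488,100),(543,158),(447,210)],.046))
print("side tip",fs([(567,114),(580,135)],.005))
print("side sill",fs([(567,185),(548,165)],.016))
E
```

```text
roof 923 mean [ 0.5856 -0.0507] rect [585.5 -50.7] [54.1 60.2] 88.45 pca yaw 179.6
tongue 368 mean [ 0.4728 -0.0639] rect [472.8 -64.3] [24.3 62.3] 76.75 pca yaw 164.75
tab(all dark) 219 mean [ 0.4295 -0.0505] rect [429.8 -51. ] [30.9 27.1] 88.61 pca yaw -149.11
roof [[0.6165, -0.0239], [0.6158, -0.0801], [0.5526, -0.0781], [0.5529, -0.0207]]
sill [[0.5397, -0.0212], [0.539, -0.0778]]
tip [[0.5044, -0.0633], [0.5023, -0.079]] sides L/R [[0.492, -0.0577], [0.4475, -0.0462]] [[0.4881, -0.0795], [0.4452, -0.0721]] rear [[0.4169, -0.0384]]
tabtop [[0.4445, -0.0401], [0.4419, -0.0633], [0.4157, -0.0576], [0.419, -0.036]]
side roof (front-left.. ) [[0.6152, -0.0771], [0.5527, -0.0768], [0.5535, -0.0199], [0.6158, -0.0189]]
side tip [[0.5021, -0.0769], [0.5059, -0.0578]]
side sill [[0.54, -0.0199], [0.5397, -0.0394]]
```

```bash
python3 - <<'E'
from h import *
W=np.load("pics/W.npy"); P=W.reshape(-1,3); P=P[(P[:,2]>.03)&(P[:,2]<.8)]
for side,m in(("right",P[:,1]<-.09),("left",P[:,1]>.25)):
    Q=P[m]; Q=Q[(np.hypot(Q[:,0],Q[:,1])<.9)]
    print(side,"maxz",Q[:,2].max().round(3))
    for ylo in np.arange(-.7,.8,.05):
        q=Q[(Q[:,1]>=ylo)&(Q[:,1]<ylo+.05)]
        if len(q)>5: i=np.percentile(q[:,0],[1,50,99]);print(ylo.round(2),i.round(3),q[:,2].min().round(3),q[:,2].max().round(3),len(q))
# side cam
d=np.load("pics/side0.npy"); v,u=np.mgrid[0:480,0:640]; S=ondepth("side",np.c_[u.ravel(),v.ravel()],d)
S=S[(S[:,2]>.03)&(S[:,2]<.8)]
for name,Q in(("side right cab",S[S[:,1]<-.1]),("side left cab",S[S[:,1]>.25])):
  for lo in np.arange(-.8,.8,.1):
    q=Q[(Q[:,1]>=lo)&(Q[:,1]<lo+.1)]
    if len(q)>20: print(name,lo.round(1),np.percentile(q[:,0],[1,99]).round(3),np.percentile(q[:,2],[1,99]).round(3),len(q))
E
```

```text
right maxz 0.406
-0.35 [0.568 0.571 0.574] 0.143 0.209 47
-0.3 [0.518 0.547 0.569] 0.117 0.31 747
-0.25 [0.482 0.53  0.789] 0.037 0.404 2377
-0.2 [0.484 0.607 0.788] 0.03 0.406 15661
-0.15 [0.615 0.677 0.79 ] 0.03 0.404 13146
-0.1 [0.696 0.716 0.791] 0.03 0.404 2193
left maxz 0.406
0.25 [0.263 0.343 0.667] 0.031 0.406 10488
0.3 [0.264 0.394 0.646] 0.03 0.406 11738
0.35 [0.267 0.435 0.605] 0.03 0.406 14751
0.4 [0.267 0.422 0.718] 0.03 0.406 13493
0.45 [0.268 0.404 0.708] 0.03 0.406 11440
0.5 [0.307 0.424 0.523] 0.399 0.406 4860
0.65 [0.143 0.15  0.158] 0.046 0.091 60
0.7 [0.154 0.185 0.236] 0.041 0.119 1113
0.75 [0.234 0.245 0.261] 0.041 0.062 71
side right cab -0.8 [0.795 0.831] [0.205 0.292] 192
side right cab -0.7 [0.769 0.897] [0.243 0.35 ] 1534
side right cab -0.4 [0.675 0.792] [0.398 0.403] 347
side right cab -0.3 [0.509 0.904] [0.127 0.403] 4663
side right cab -0.2 [0.499 0.989] [0.038 0.402] 18772
side left cab 0.2 [0.22  1.124] [0.034 0.404] 9369
side left cab 0.3 [0.171 1.094] [0.032 0.405] 14946
side left cab 0.4 [0.187 1.026] [0.033 0.493] 28687
side left cab 0.5 [0.342 0.543] [0.043 0.404] 21392
side left cab 0.6 [0.236 0.908] [0.032 0.773] 2154
```

```bash
cat >> h.py <<'E'
def go(xyz,yaw):
    "remaining tool-frame shift (mm) and turn (rotvec) to world target, tool down at yaw deg"
    s=robot.read_state(); A=R.from_rotvec(s["orientation"]).as_matrix(); c,n=np.cos(np.radians(yaw)),np.sin(np.radians(yaw))
    B=np.array([[c,n,0],[n,-c,0],[0,0,-1]])
    y=np.degrees(np.arctan2(A[1,0],A[0,0]))
    print("t%.2f"%s["t"],"tcp",np.round(s["tool_pos"],4),"yaw %.2f tilt %s"%(y,A[:,2].round(3)),"F",np.round(s["force"],1),"op %.4f"%s["opening"])
    print(" shift",((np.array(xyz)-s["tool_pos"])@A*1000).round(1),"turn",R.from_matrix(A.T@B).as_rotvec().round(3), "q",np.round(s["q"],2))
E
python3 -m pendant '[{"translation":[26,-32,0],"twist":[0,0,0],"grip":0},{"translation":[26,-32,0],"twist":[0,0,0],"grip":0},{"translation":[26,-32,0],"twist":[0,0,0],"grip":0},{"translation":[26,-32,0],"twist":[0,0,0],"grip":0},{"translation":[26,-32,0],"twist":[0,0,0],"grip":0},{"translation":[26,-32,0],"twist":[0,0,0],"grip":0},{"translation":[26,-32,0],"twist":[0,0,0],"grip":0},{"translation":[0,0,0],"twist":[0,0,0.14],"grip":0},{"translation":[0,0,0],"twist":[0,0,0.14],"grip":0},{"translation":[0,0,0],"twist":[0,0,0.14],"grip":0}]' 20
python3 -c "
from h import *
go([.4306,-.053,.12],-13.5)"
```

```text
t: 1.1
tool_pos: [0.3259, -0.2464, 0.1868]
orientation: [-3.131, -0.022, 0.008]
force: [0.1, -0.6, -0.4]
opening: 0.0466
t1.10 tcp [ 0.3259 -0.2464  0.1868] yaw 0.79 tilt [-0.005  0.011 -1.   ] F [ 0.1 -0.6 -0.4] op 0.0466
 shift [ 107.7 -191.2   68.4] turn [-0.01   0.006  0.249] q [-0.78 -0.4   1.98  0.    1.57  0.78]
```

```bash

python3 -m pendant '[{"translation":[0,0,0],"twist":[0,0,0.125],"grip":0},{"translation":[0,0,0],"twist":[0,0,0.125],"grip":0},{"translation":[9.5,-35.5,5],"twist":[0,0,0],"grip":0},{"translation":[9.5,-35.5,12],"twist":[0,0,0],"grip":0},{"translation":[9.5,-35.5,12],"twist":[0,0,0],"grip":0},{"translation":[9.5,-35.5,12],"twist":[0,0,0],"grip":0},{"translation":[9.5,-35.5,12],"twist":[0,0,0],"grip":0},{"translation":[9.5,-35.5,12],"twist":[0,0,0],"grip":0},{"translation":[0,0,0],"twist":[0,0,0],"grip":0},{"translation":[0,0,0],"twist":[0,0,0],"grip":0}]'
python3 - <<'E'
from h import *
go([.4306,-.053,.012],-13.5)
t,_=snap("top","top1"); s,_=snap("side","side1")
pt=proj("top",[.43,-.053,.03])[0].astype(int); ps=proj("side",[.43,-.053,.03])[0].astype(int); print(pt,ps)
f=lambda im,c:cv2.resize(im[max(0,c[1]-75):c[1]+75,max(c[0]-50,0):c[0]+50],(400,600),interpolation=cv2.INTER_CUBIC)
cv2.imwrite("pics/crop2.png",np.hstack([f(t,pt),f(s,ps)])[:,:,::-1])
E
```

```text
t: 2.1
tool_pos: [0.4351, -0.046, 0.1183]
orientation: [-3.106, 0.399, 0.015]
force: [-0.7, 0.7, 0.5]
opening: 0.0468
t2.10 tcp [ 0.4351 -0.046   0.1183] yaw -14.65 tilt [-0.008  0.011 -1.   ] F [-0.7  0.7  0.5] op 0.0468
 shift [ -1.4   8.8 106.2] turn [-0.008  0.011 -0.02 ] q [-0.23 -0.27  2.01  0.01  1.41  1.59]
[444 306] [306 163]
```

View pics/crop2.png

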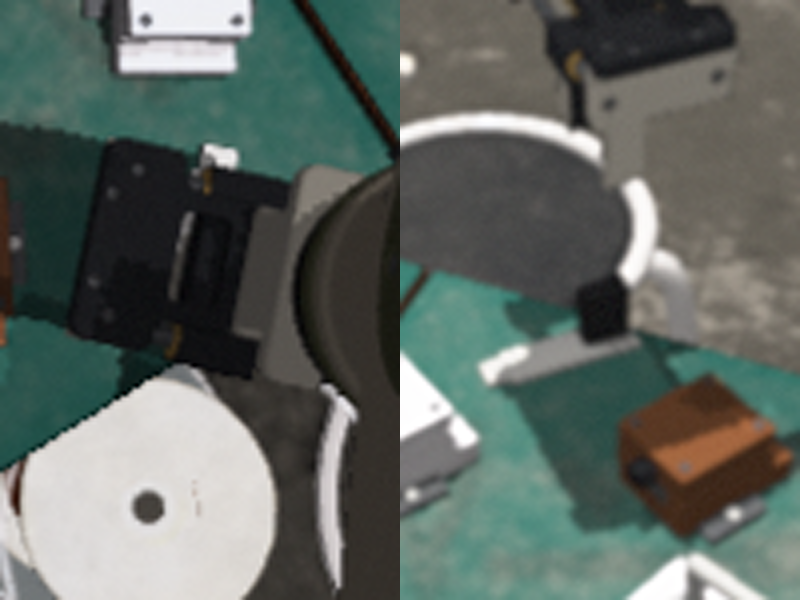

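The top crop shows the gripper over the key, with the jaws straddling the tab and aligned with the tongue. The side crop shows the tab clear below it at (605,305), so I'll descend.

```bash

python3 -m pendant '[{"translation":[-1.5,9,10],"twist":[-0.008,0.011,-0.02],"grip":0},{"translation":[0,0,16],"twist":[0,0,0],"grip":0},{"translation":[0,0,16],"twist":[0,0,0],"grip":0},{"translation":[0,0,16],"twist":[0,0,0],"grip":0},{"translation":[0,0,15],"twist":[0,0,0],"grip":0},{"translation":[0,0,12],"twist":[0,0,0],"grip":0},{"translation":[0,0,8],"twist":[0,0,0],"grip":0},{"translation":[0,0,5],"twist":[0,0,0],"grip":0},{"translation":[0,0,0],"twist":[0,0,0],"grip":0},{"translation":[0,0,0],"twist":[0,0,0],"grip":0}]'
python3 -c "
from h import *
go([.4306,-.053,.0095],-13.5)"
```

```text
t: 3.2
tool_pos: [0.433, -0.066, 0.0224]
orientation: [3.113, -0.394, 0.018]
force: [-0.3, 0.0, -0.3]
opening: 0.0462
t3.20 tcp [ 0.433  -0.066   0.0224] yaw -14.41 tilt [ 0.011 -0.005 -1.   ] F [-0.3  0.  -0.3] op 0.0462
 shift [ -5.8 -12.   12.8] turn [ 0.002 -0.012 -0.016] q [-0.27 -0.17  2.11 -0.    1.19  1.56]
```

```bash

python3 -m pendant '[{"translation":[-3,-6,0],"twist":[0,-0.012,0],"grip":0},{"translation":[-3,-6,0],"twist":[0,0,0],"grip":0},{"translation":[0,0,0],"twist":[0,0,0],"grip":0},{"translation":[0,0,4],"twist":[0,0,0],"grip":0},{"translation":[0,0,4],"twist":[0,0,0],"grip":0},{"translation":[0,0,3],"twist":[0,0,0],"grip":0},{"translation":[0,0,0],"twist":[0,0,0],"grip":0},{"translation":[0,0,0],"twist":[0,0,0],"grip":0},{"translation":[0,0,0],"twist":[0,0,0],"grip":0},{"translation":[0,0,0],"twist":[0,0,0],"grip":0}]'
python3 -c "
from h import *
go([.4306,-.053,.0095],-13.5)"
```

```text
t: 4.2
tool_pos: [0.4313, -0.0516, 0.012]
orientation: [3.115, -0.392, 0.001]
force: [-0.2, 0.5, 0.1]
opening: 0.0466
t4.20 tcp [ 0.4313 -0.0516  0.012 ] yaw -14.35 tilt [ 0.001 -0.002 -1.   ] F [-0.2  0.5  0.1] op 0.0466
 shift [-0.3  1.5  2.5] turn [ 0.002 -0.001 -0.015] q [-0.24 -0.15  2.12 -0.    1.18  1.59]
```

```bash

python3 -m pendant '[{"translation":[0,0,2],"twist":[0,0,0],"grip":-0.4},{"translation":[0,0,0],"twist":[0,0,0],"grip":-1},{"translation":[0,0,0],"twist":[0,0,0],"grip":-1},{"translation":[0,0,0],"twist":[0,0,0],"grip":-1},{"translation":[0,0,0],"twist":[0,0,0],"grip":-1},{"translation":[0,0,0],"twist":[0,0,0],"grip":-1},{"translation":[0,0,0],"twist":[0,0,0],"grip":-1},{"translation":[0,0,0],"twist":[0,0,0],"grip":-1},{"translation":[0,0,0],"twist":[0,0,0],"grip":-1},{"translation":[0,0,0],"twist":[0,0,0],"grip":-1}]' 30
python3 -c "
from h import *
go([.4306,-.053,.04],-1)"
```

```text
t: 5.2
tool_pos: [0.4315, -0.0518, 0.01]
orientation: [3.115, -0.392, 0.002]
force: [0.4, 0.3, -0.5]
opening: 0.0137
t5.20 tcp [ 0.4315 -0.0518  0.01  ] yaw -14.36 tilt [ 0.001 -0.002 -1.   ] F [ 0.4  0.3 -0.5] op 0.0137
 shift [ -0.5   1.5 -30. ] turn [ 0.002 -0.001 -0.233] q [-0.24 -0.15  2.12 -0.    1.17  1.59]
```

```bash

python3 -m pendant '[{"translation":[0,0,-8],"twist":[0,0,0],"grip":-1},{"translation":[0,0,-14],"twist":[0,0,0],"grip":-1},{"translation":[0,0,-8],"twist":[0,0,0],"grip":-1},{"translation":[0,0,0],"twist":[0,0,-0.07],"grip":-1},{"translation":[0,0,0],"twist":[0,0,-0.08],"grip":-1},{"translation":[0,0,0],"twist":[0,0,-0.08],"grip":-1},{"translation":[5,0,0],"twist":[0,0,0],"grip":-1},{"translation":[0,0,0],"twist":[0,0,0],"grip":-1},{"translation":[0,0,0],"twist":[0,0,0],"grip":-1},{"translation":[0,0,0],"twist":[0,0,0],"grip":-1}]'
python3 - <<'E'
from h import *
go([.45,-.049,.034],-1)
t,_=snap("top","top2"); s,_=snap("side","side2")
c=cv2.resize(s[140:230,215:335],None,fx=6.6,fy=6.6,interpolation=cv2.INTER_CUBIC)
cv2.imwrite("pics/crop3.png",np.ascontiguousarray(c[:,:,::-1]))
E
```

```text
t: 6.2
tool_pos: [0.4378, -0.0519, 0.0446]
orientation: [3.139, -0.029, 0.005]
force: [-0.4, -0.0, -0.6]
opening: 0.0135
t6.20 tcp [ 0.4378 -0.0519  0.0446] yaw -1.04 tilt [ 0.003 -0.003 -1.   ] F [-0.4 -0.  -0.6] op 0.0135
 shift [12.1 -3.1 10.6] turn [ 0.003 -0.003 -0.001] q [-0.23 -0.19  2.08 -0.    1.24  1.36]
```

View pics/crop3.png

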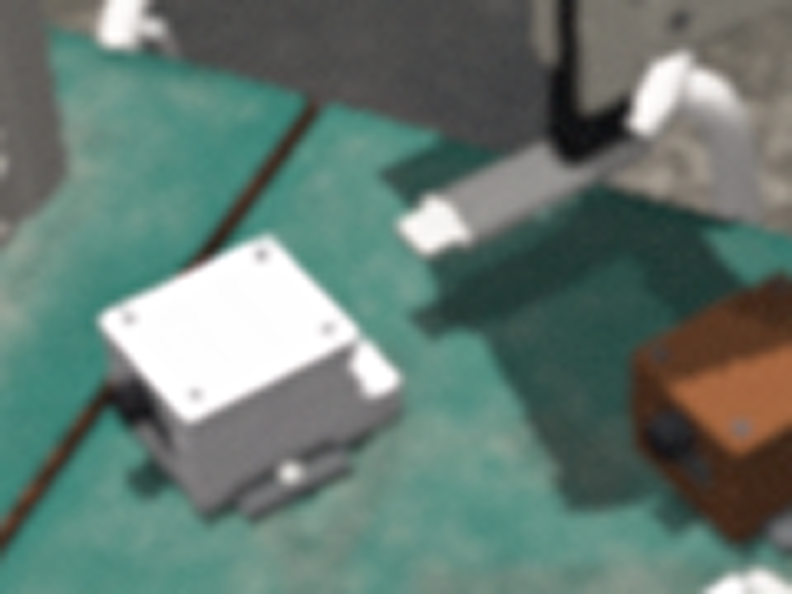

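The side crop shows the key held level. Its tip is at (398–432,228–255), pointing at the housing's front, and the sill is at (375,370). I'll measure the held tip and its yaw in both views.

```bash
python3 - <<'E'
from h import *
us=lambda x:((np.array(x)+.5)/6.6-.5+[215,140]); z=.0396
f=lambda pts,z:onplane("side",us(pts),z)[:,:2].round(4).tolist()
print("tip corners",f([(398,228),(432,255)],z)); a=np.array(f([(470,243),(605,185)],z)); d=a[1]-a[0]; print("near edge yaw",a.tolist(),np.degrees(np.arctan2(-d[1],-d[0])))
print("roof",f([(99,322),(272,236),(358,334),(190,420)],.046))
print("sill corners",f([(403,380)],.016))
t=cv2.imread("pics/top2.png"); g=cv2.cvtColor(t,cv2.COLOR_BGR2GRAY); v,u=np.mgrid[0:480,0:640]
m=(g>140)&(u>425)&(u<465)&(v>250)&(v<285)
X=onplane("top",np.c_[u[m],v[m]],z)[:,:2]; print("top white",m.sum(),X.min(0),X.max(0),X.mean(0),cv2.minAreaRect((X*1000).astype(np.float32)))
for r in range(252,275):
    k=np.where(m[r])[0]
    if len(k)>2: print(r,onplane("top",[(k[0]-.5,r),(k[-1]+.5,r)],z)[:,:2].round(4).tolist())
E
```

```text
tip corners [[0.5124, -0.0588], [0.5107, -0.0412]]
near edge yaw [[0.4974, -0.0381], [0.4447, -0.0335]] -4.988506232888616
roof [[0.6176, -0.076], [0.5512, -0.0754], [0.5539, -0.02], [0.6171, -0.0208]]
sill corners [[0.5393, -0.0191]]
top white 114 [ 0.49085529 -0.06640086] [ 0.51152882 -0.04409382] [ 0.50198606 -0.05499244] ((501.1250915527344, -55.365013122558594), (22.22023582458496, 20.367536544799805), 88.54682922363281)
262 [[0.5116, -0.0459], [0.5111, -0.0644]]
263 [[0.5097, -0.0458], [0.5092, -0.0642]]
264 [[0.5078, -0.0457], [0.5074, -0.0641]]
265 [[0.506, -0.0456], [0.5055, -0.064]]
266 [[0.5041, -0.0455], [0.5037, -0.0639]]
267 [[0.5023, -0.0454], [0.5018, -0.0638]]
268 [[0.5004, -0.0453], [0.5, -0.0637]]
269 [[0.4986, -0.0434], [0.498, -0.0673]]
270 [[0.4968, -0.0433], [0.4962, -0.0672]]
271 [[0.4949, -0.0432], [0.4944, -0.0653]]
272 [[0.4929, -0.0523], [0.4926, -0.0615]]
```

```bash

python3 -m pendant '[{"translation":[0,-2.5,5],"twist":[0.003,-0.003,0],"grip":-1},{"translation":[0,-2.5,6],"twist":[0,0,0],"grip":-1},{"translation":[0,0,4],"twist":[0,0,0],"grip":-1},{"translation":[0,0,0],"twist":[0,0,0],"grip":-1},{"translation":[10,0,0],"twist":[0,0,0],"grip":-1},{"translation":[10,0,0],"twist":[0,0,0],"grip":-1},{"translation":[0,0,0],"twist":[0,0,0],"grip":-1},{"translation":[0,0,0],"twist":[0,0,0],"grip":-1},{"translation":[0,0,0],"twist":[0,0,0],"grip":-1},{"translation":[0,0,0],"twist":[0,0,0],"grip":-1}]'
python3 - <<'E'
from h import *
go([.476,-.0475,.029],-1.2)
t,_=snap("top","top3"); s,_=snap("side","side3")
c=cv2.resize(s[155:225,225:305],None,fx=5.5,fy=5.5,interpolation=cv2.INTER_CUBIC)
d=cv2.resize(t[200:270,415:465],None,fx=5.5,fy=5.5,interpolation=cv2.INTER_CUBIC)
cv2.imwrite("pics/crop4.png",np.ascontiguousarray(np.hstack([c,d])[:,:,::-1]))
E
```

```text
t: 7.3
tool_pos: [0.4569, -0.0464, 0.0267]
orientation: [-3.14, 0.029, 0.005]
force: [-1.6, -0.5, -0.5]
opening: 0.0136
t7.30 tcp [ 0.4569 -0.0464  0.0267] yaw -1.05 tilt [-0.003  0.001 -1.   ] F [-1.6 -0.5 -0.5] op 0.0136
 shift [19.1  0.7 -2.4] turn [-0.001  0.003  0.003] q [-0.21 -0.1   2.04  0.    1.21  1.38]
```

View pics/crop4.png

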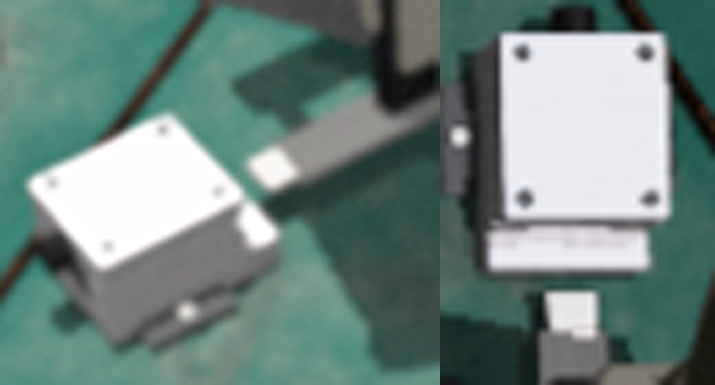

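The top crop shows the tip, centred at 572, in line with the sill, centred at 568. Correcting for parallax makes that nearly zero offset. The underside is only just level with the sill, so I'll raise it 2.5 mm and slide in.

```bash

python3 -m pendant '[{"translation":[0,0,-2.5],"twist":[0,0,0],"grip":-1},{"translation":[0,0,0],"twist":[0,0,0],"grip":-1},{"translation":[0,0,0],"twist":[0,0,0],"grip":-1},{"translation":[6,0,0],"twist":[0,0,0],"grip":-1},{"translation":[6,0,0],"twist":[0,0,0],"grip":-1},{"translation":[6,0,0],"twist":[0,0,0],"grip":-1},{"translation":[6,0,0],"twist":[0,0,0],"grip":-1},{"translation":[0,0,0],"twist":[0,0,0],"grip":-1},{"translation":[0,0,0],"twist":[0,0,0],"grip":-1},{"translation":[0,0,0],"twist":[0,0,0],"grip":-1}]'
python3 -c "
from h import *
go([.5338,-.048,.029],-1.2)"
```

```text
t: 8.4
tool_pos: [0.4836, -0.047, 0.0294]
orientation: [-3.14, 0.029, 0.005]
force: [0.2, -0.4, -0.1]
opening: 0.0136
t8.40 tcp [ 0.4836 -0.047   0.0294] yaw -1.05 tilt [-0.003  0.001 -1.   ] F [ 0.2 -0.4 -0.1] op 0.0136
 shift [50.2  0.1  0.3] turn [-0.001  0.003  0.003] q [-0.2  -0.03  1.96  0.    1.21  1.39]
```

```bash

python3 -m pendant '[{"translation":[5,0,0],"twist":[0,0,0],"grip":-1},{"translation":[5,0,0],"twist":[0,0,0],"grip":-1},{"translation":[5,0,0],"twist":[0,0,0],"grip":-1},{"translation":[5,0,0],"twist":[0,0,0],"grip":-1},{"translation":[5,0,0],"twist":[0,0,0],"grip":-1},{"translation":[0,0,0],"twist":[0,0,0],"grip":-1},{"translation":[0,0,0],"twist":[0,0,0],"grip":-1},{"translation":[0,0,0],"twist":[0,0,0],"grip":-1},{"translation":[0,0,0],"twist":[0,0,0],"grip":-1},{"translation":[0,0,0],"twist":[0,0,0],"grip":-1}]'
python3 -c "
from h import *
go([.5338,-.048,.029],-1.2)"
```

```text
t: 9.4
tool_pos: [0.5104, -0.0474, 0.0291]
orientation: [-3.14, 0.029, 0.005]
force: [1.0, 0.1, -0.8]
opening: 0.0139
t9.40 tcp [ 0.5104 -0.0474  0.0291] yaw -1.05 tilt [-0.003  0.001 -1.   ] F [ 1.   0.1 -0.8] op 0.0139
 shift [23.4  0.2  0. ] turn [-0.001  0.003  0.003] q [-0.19  0.05  1.89  0.    1.21  1.4 ]
```

```bash

python3 -m pendant '[{"translation":[5,0,0],"twist":[0,0,0],"grip":-1},{"translation":[5,0,0],"twist":[0,0,0],"grip":-1},{"translation":[5,0,0],"twist":[0,0,0],"grip":-1},{"translation":[3,0,0],"twist":[0,0,0],"grip":-1},{"translation":[2,0,0],"twist":[0,0,0],"grip":-1},{"translation":[0,0,0],"twist":[0,0,0],"grip":-1},{"translation":[0,0,0],"twist":[0,0,0],"grip":-1},{"translation":[0,0,0],"twist":[0,0,0],"grip":-1},{"translation":[0,0,0],"twist":[0,0,0],"grip":-1},{"translation":[0,0,0],"twist":[0,0,0],"grip":-1}]'
python3 -c "
from h import *
go([.5338,-.048,.029],-1.2)"
```

```text
t: 10.4
tool_pos: [0.5321, -0.0478, 0.0289]
orientation: [-3.14, 0.029, 0.006]
force: [0.9, 0.2, -1.1]
opening: 0.0137
t10.40 tcp [ 0.5321 -0.0478  0.0289] yaw -1.05 tilt [-0.004  0.001 -1.   ] F [ 0.9  0.2 -1.1] op 0.0137
 shift [ 1.7  0.2 -0.1] turn [-0.001  0.004  0.003] q [-0.19  0.1   1.83  0.    1.21  1.4 ]
```

```bash

python3 -m pendant '[{"translation":[0,0,1.5],"twist":[0,0,0],"grip":-1},{"translation":[0,0,1],"twist":[0,0,0],"grip":-1},{"translation":[0,0,0],"twist":[0,0,0],"grip":-1},{"translation":[1.5,0,0],"twist":[0,0,0],"grip":-1},{"translation":[1.5,0,0],"twist":[0,0,0],"grip":-1},{"translation":[1,0,0],"twist":[0,0,0],"grip":-1},{"translation":[0,0,0],"twist":[0,0,0],"grip":-1},{"translation":[0,0,0],"twist":[0,0,0],"grip":-1},{"translation":[0,0,0],"twist":[0,0,0],"grip":-1},{"translation":[0,0,0],"twist":[0,0,0],"grip":-1}]'
python3 -c "
from h import *
go([.5338,-.048,.026],-1.2)"
```

```text
t: 11.4
tool_pos: [0.5337, -0.0478, 0.0263]
orientation: [-3.14, 0.029, 0.015]
force: [-2.2, -0.4, 0.9]
opening: 0.0137
t11.40 tcp [ 0.5337 -0.0478  0.0263] yaw -1.05 tilt [-0.009  0.002 -1.   ] F [-2.2 -0.4  0.9] op 0.0137
 shift [0.1 0.2 0.3] turn [-0.001  0.009  0.003] q [-0.18  0.12  1.82 -0.    1.21  1.4 ]
```

```bash

python3 -m pendant '[{"translation":[2,0,0],"twist":[0,0,0],"grip":-1},{"translation":[3,0,0],"twist":[0,0,0],"grip":-1},{"translation":[4,0,0],"twist":[0,0,0],"grip":-1},{"translation":[4,0,0],"twist":[0,0,0],"grip":-1},{"translation":[4,0,0],"twist":[0,0,0],"grip":-1},{"translation":[4,0,0],"twist":[0,0,0],"grip":-1},{"translation":[4,0,0],"twist":[0,0,0],"grip":-1},{"translation":[4,0,0],"twist":[0,0,0],"grip":-1},{"translation":[4,0,0],"twist":[0,0,0],"grip":-1},{"translation":[4,0,0],"twist":[0,0,0],"grip":-1}]'
python3 - <<'E'
from h import *
go([.5338,-.048,.026],-1.2)
t,_=snap("top","top4"); s,_=snap("side","side4")
c=cv2.resize(s[155:225,225:305],None,fx=5.5,fy=5.5,interpolation=cv2.INTER_CUBIC)
d=cv2.resize(t[200:270,415:465],None,fx=5.5,fy=5.5,interpolation=cv2.INTER_CUBIC)
cv2.imwrite("pics/crop5.png",np.ascontiguousarray(np.hstack([c,d])[:,:,::-1]))
E
```

```text
t: 12.4
tool_pos: [0.5357, -0.0487, 0.0249]
orientation: [-3.137, 0.026, 0.135]
force: [-22.0, 1.1, 19.0]
opening: 0.0139
t12.40 tcp [ 0.5357 -0.0487  0.0249] yaw -0.96 tilt [-0.086  0.003 -0.996] F [-22.    1.1  19. ] op 0.0139
 shift [-2.  -0.7 -1. ] turn [-0.001  0.086  0.004] q [-0.18  0.2   1.73 -0.01  1.29  1.42]
```

View pics/crop5.png

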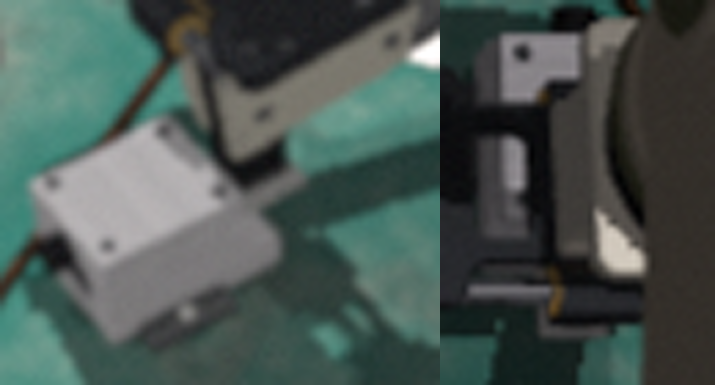

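The side crop shows the tongue inside the slot with the tab right before the face. It resists at 22 N where the slot end was predicted. The push has tilted the wrist 5°, so I'll level it, release and rise.

```bash

python3 -m pendant '[{"translation":[0,0,0],"twist":[0,0.04,0],"grip":-1},{"translation":[0,0,0],"twist":[0,0.045,0],"grip":-1},{"translation":[0,0,0],"twist":[0,0,0],"grip":-1},{"translation":[0,0,0],"twist":[0,0,0],"grip":-0.5},{"translation":[0,0,0],"twist":[0,0,0],"grip":-0.3},{"translation":[0,0,0],"twist":[0,0,0],"grip":-0.3},{"translation":[0,0,0],"twist":[0,0,0],"grip":-0.3},{"translation":[0,0,0],"twist":[0,0,0],"grip":-0.3},{"translation":[0,0,0],"twist":[0,0,0],"grip":-0.3},{"translation":[0,0,0],"twist":[0,0,0],"grip":-0.3}]'
python3 -c "
from h import *
go([.5338,-.048,.12],-1.2)"
```

```text
t: 13.5
tool_pos: [0.5374, -0.049, 0.0251]
orientation: [-3.141, 0.026, 0.0]
force: [0.7, 0.8, -0.4]
opening: 0.0328
t13.50 tcp [ 0.5374 -0.049   0.0251] yaw -0.96 tilt [-0.     0.001 -1.   ] F [ 0.7  0.8 -0.4] op 0.0328
 shift [ -3.7  -1.  -94.9] turn [-0.001  0.     0.004] q [-0.19  0.12  1.82  0.    1.2   1.4 ]
```

```bash

python3 -m pendant '[{"translation":[0,0,-8],"twist":[0,0,0],"grip":-0.3},{"translation":[0,0,-15],"twist":[0,0,0],"grip":-0.3},{"translation":[0,0,-20],"twist":[0,0,0],"grip":-0.3},{"translation":[0,0,-25],"twist":[0,0,0],"grip":-0.3},{"translation":[0,0,-25],"twist":[0,0,0],"grip":-0.3},{"translation":[0,0,-25],"twist":[0,0,0],"grip":-0.3},{"translation":[0,-35,0],"twist":[0,0,0],"grip":-0.3},{"translation":[0,-35,0],"twist":[0,0,0],"grip":-0.3},{"translation":[0,-35,0],"twist":[0,0,0],"grip":-0.3},{"translation":[0,0,0],"twist":[0,0,0],"grip":0}]'
python3 - <<'E'
from h import *
go([.5395,.219,.14],100.6)
t,_=snap("top","top5"); s,_=snap("side","side5")
c=cv2.resize(s[155:225,225:305],None,fx=5.5,fy=5.5,interpolation=cv2.INTER_CUBIC)
d=cv2.resize(t[200:270,415:465],None,fx=5.5,fy=5.5,interpolation=cv2.INTER_CUBIC)
cv2.imwrite("pics/crop6.png",np.ascontiguousarray(np.hstack([c,d])[:,:,::-1]))
E
```

```text
t: 14.5
tool_pos: [0.5419, 0.0579, 0.1621]
orientation: [-3.141, 0.033, -0.018]
force: [0.2, -1.1, 0.4]
opening: 0.037
t14.50 tcp [0.5419 0.0579 0.1621] yaw -1.20 tilt [ 0.011  0.001 -1.   ] F [ 0.2 -1.1  0.4] op 0.0370
 shift [  -6.  -161.    22.2] turn [ 0.009 -0.009 -1.777] q [ 0.01 -0.01  1.7   0.    1.45  1.6 ]
```

View pics/crop6.png

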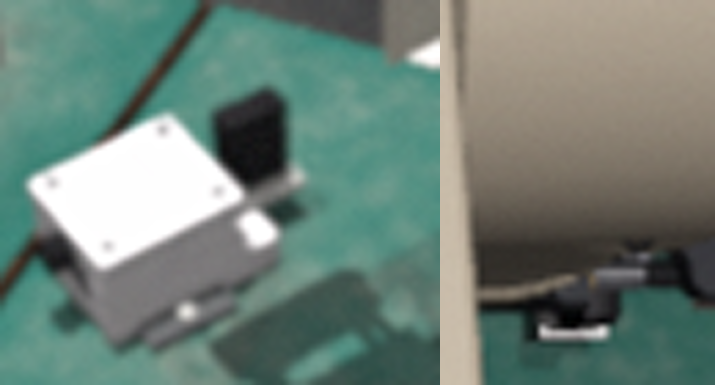

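The side crop shows the key released and level in the slot, tab at (250,135), rear tongue corner at (303,178). I'll check depth against the housing's own measured points.

```bash
python3 - <<'E'
from h import *
us=lambda x:((np.array(x)+.5)/5.5-.5+[225,155])
f=lambda pts,z:onplane("side",us(pts),z)[:,:2].round(4).tolist()
print("tongue rear-left top",f([(303,174)],.021),"tab top z.061: fl,fr?,rl,rr",f([(220,118),(213,107),(282,97),(268,88)],.061))
print("roof front",f([(242,196),(168,114)],.046))
t=cv2.imread("pics/top5.png"); g=cv2.cvtColor(t,cv2.COLOR_BGR2GRAY); v,u=np.mgrid[0:480,0:640]
m=(g>150)&(u>430)&(u<450)&(v>255)&(v<266); X=onplane("top",np.c_[u[m],v[m]],.021)[:,:2]; print(m.sum(),X.min(0),X.max(0))
E
```

```text
tongue rear-left top [[0.5157, -0.0371]] tab top z.061: fl,fr?,rl,rr [[0.5448, -0.0479], [0.5436, -0.0547], [0.519, -0.0429], [0.5204, -0.0506]]
roof front [[0.5544, -0.0202], [0.5523, -0.0763]]
14 [ 0.51630871 -0.06083738] [ 0.51825177 -0.03821304]
```

Key rear edge: 0.5157 (side) and about 0.515 (top), against 0.5145 predicted for home, so it is home within camera error. Next is the guard bar.

```bash

python3 -m pendant '[{"translation":[-1,-38,0],"twist":[0,0,0],"grip":0},{"translation":[-1,-38,0],"twist":[0,0,0],"grip":0},{"translation":[-1,-38,0],"twist":[0,0,0],"grip":0},{"translation":[-1,-35,0],"twist":[0.009,-0.009,0],"grip":0},{"translation":[0,0,0],"twist":[0,0,-0.14],"grip":0},{"translation":[0,0,0],"twist":[0,0,-0.14],"grip":0},{"translation":[0,0,0],"twist":[0,0,-0.14],"grip":0},{"translation":[0,0,0],"twist":[0,0,-0.14],"grip":0},{"translation":[0,0,0],"twist":[0,0,-0.14],"grip":0},{"translation":[0,0,0],"twist":[0,0,-0.14],"grip":0}]'
python3 -m pendant '[{"translation":[0,0,0],"twist":[0,0,-0.14],"grip":0},{"translation":[0,0,0],"twist":[0,0,-0.14],"grip":0},{"translation":[0,0,0],"twist":[0,0,-0.14],"grip":0},{"translation":[0,0,0],"twist":[0,0,-0.14],"grip":0},{"translation":[0,0,0],"twist":[0,0,-0.14],"grip":0},{"translation":[0,0,0],"twist":[0,0,0],"grip":0},{"translation":[0,0,0],"twist":[0,0,0],"grip":0},{"translation":[0,0,0],"twist":[0,0,0],"grip":0},{"translation":[0,0,0],"twist":[0,0,0],"grip":0},{"translation":[0,0,0],"twist":[0,0,0],"grip":0}]'
python3 -c "
from h import *
go([.5395,.219,.08],100.6)
W=np.load('pics/W.npy');v,u=np.mgrid[0:480,0:640]
d=np.load('pics/side0.npy');S=ondepth('side',np.c_[u.ravel(),v.ravel()],d)
S=S[(S[:,2]>.088)&(S[:,2]<.12)&(S[:,0]>.49)&(S[:,0]<.6)&(S[:,1]>.15)&(S[:,1]<.29)];print(len(S),S.mean(0) if len(S) else 0)
"
```

```text
t: 15.6
tool_pos: [0.5451, 0.1957, 0.1661]
orientation: [-2.871, -1.271, -0.009]
force: [-0.2, -0.0, 0.4]
opening: 0.0467
t: 16.6
tool_pos: [0.548, 0.1838, 0.169]
orientation: [2.249, 2.188, 0.007]
force: [-0.1, 0.1, 0.1]
opening: 0.0465
t16.60 tcp [0.548  0.1838 0.169 ] yaw 88.44 tilt [ 0.006  0.    -1.   ] F [-0.1  0.1  0.1] op 0.0465
 shift [34.9 -9.9 89. ] turn [ 0.006  0.    -0.212] q [ 0.24  0.08  1.59 -0.    1.47  0.26]
305 [0.5404543  0.22482671 0.10117456]
```

```bash

python3 -m pendant '[{"translation":[0,0,0],"twist":[0.006,0,-0.1],"grip":0},{"translation":[0,0,0],"twist":[0,0,-0.11],"grip":0},{"translation":[0,0,0],"twist":[0,0,0],"grip":0},{"translation":[12,0,0],"twist":[0,0,0],"grip":0},{"translation":[12,-1,15],"twist":[0,0,0],"grip":0},{"translation":[12,-1,18],"twist":[0,0,0],"grip":0},{"translation":[0,0,10],"twist":[0,0,0],"grip":0},{"translation":[0,0,0],"twist":[0,0,0],"grip":0},{"translation":[0,0,0],"twist":[0,0,0],"grip":0},{"translation":[0,0,0],"twist":[0,0,0],"grip":0}]'
python3 - <<'E'
from h import *
go([.5395,.219,.08],100.6)
s,_=snap("side","side6"); t,_=snap("top","top6")
f=lambda im,b:cv2.resize(im[b[1]:b[1]+130,b[0]:b[0]+130],(400,400),interpolation=cv2.INTER_CUBIC)
cv2.imwrite("pics/crop7.png",np.ascontiguousarray(np.hstack([f(s,(265,190)),f(t,(230,160))])[:,:,::-1]))
E
```

```text
t: 17.6
tool_pos: [0.5373, 0.2232, 0.1218]
orientation: [-2.017, -2.406, 0.002]
force: [0.6, -0.2, -0.1]
opening: 0.0465
t17.60 tcp [0.5373 0.2232 0.1218] yaw 100.04 tilt [-0.002 -0.    -1.   ] F [ 0.6 -0.2 -0.1] op 0.0465
 shift [-4.5  1.5 41.7] turn [-0.002 -0.    -0.01 ] q [0.31 0.13 1.62 0.   1.39 0.13]
```

View pics/crop7.png

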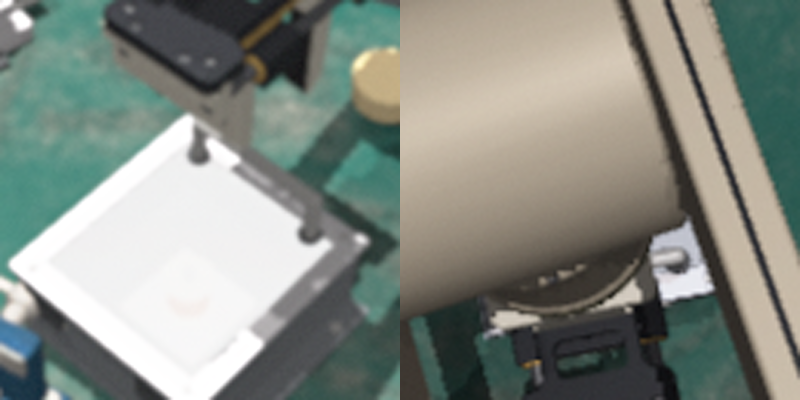

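```bash
python3 - <<'E'
from h import *
s=robot.read_state(); A=R.from_rotvec(s["orientation"]).as_matrix(); p=s["tool_pos"]
cr=lambda P:((proj("side",P)-[265,190])*400/130).round(0).tolist()
print("tcp",cr(p),"finger tips",cr(p+A[:,1]*.023),cr(p-A[:,1]*.023),"finger tips x±7",cr(p+A@[.007,.023,0]),cr(p+A@[-.007,.023,0]),cr(p+A@[.007,-.023,0]),cr(p+A@[-.007,-.023,0]))
b=np.array([.5395,.219,.099]); a=A[:,0]*.044; print("bar mid/ends",cr(b),cr(b+a),cr(b-a))
E
```

```text
tcp [[262.0, 136.0]] finger tips [[236.0, 159.0]] [[288.0, 113.0]] finger tips x±7 [[245.0, 166.0]] [[227.0, 153.0]] [[297.0, 120.0]] [[278.0, 107.0]]
bar mid/ends [[253.0, 158.0]] [[312.0, 199.0]] [[197.0, 119.0]]
```

The side crop shows the jaw straddling the bar between its posts at (200,150) and (312,235). The projected fingertips agree, so I'll descend and pinch.

```bash

python3 -m pendant '[{"translation":[-4,1.5,0],"twist":[-0.002,0,-0.01],"grip":0},{"translation":[0,0,8],"twist":[0,0,0],"grip":0},{"translation":[0,0,10],"twist":[0,0,0],"grip":0},{"translation":[0,0,10],"twist":[0,0,0],"grip":0},{"translation":[0,0,8],"twist":[0,0,0],"grip":0},{"translation":[0,0,4],"twist":[0,0,0],"grip":0},{"translation":[0,0,0],"twist":[0,0,0],"grip":0},{"translation":[0,0,0],"twist":[0,0,0],"grip":0},{"translation":[0,0,0],"twist":[0,0,0],"grip":0},{"translation":[0,0,0],"twist":[0,0,0],"grip":0}]'
python3 -c "
from h import *
go([.5395,.219,.08],100.6)"
```

```text
t: 18.7
tool_pos: [0.541, 0.2185, 0.0794]
orientation: [2.007, 2.416, 0.003]
force: [0.2, -0.1, -0.3]
opening: 0.0466
t18.70 tcp [0.541  0.2185 0.0794] yaw 100.57 tilt [ 0.002  0.001 -1.   ] F [ 0.2 -0.1 -0.3] op 0.0466
 shift [ 0.8 -1.3 -0.6] turn [ 0.002 -0.001 -0.001] q [0.3  0.17 1.66 0.   1.31 0.11]
```

```bash

python3 -m pendant '[{"translation":[0,0,0],"twist":[0,0,0],"grip":-0.5},{"translation":[0,0,0],"twist":[0,0,0],"grip":-0.7},{"translation":[0,0,0],"twist":[0,0,0],"grip":-1},{"translation":[0,0,0],"twist":[0,0,0],"grip":-1},{"translation":[0,0,0],"twist":[0,0,0],"grip":-1},{"translation":[0,0,0],"twist":[0,0,0],"grip":-1},{"translation":[0,0,0],"twist":[0,0,0],"grip":-1},{"translation":[0,0,0],"twist":[0,0,0],"grip":-1},{"translation":[0,0,0],"twist":[0,0,0],"grip":-1},{"translation":[0,0,0],"twist":[0,0,0],"grip":-1}]' 20
python3 - <<'E'
from h import *
go([.5395,.219,.08],100.6)
for a in range(0,50,5):
    th=np.radians(16.46+a); r=.1376; print(a,"station fwd %.1f up %.1f"%(1000*(.132-r*np.cos(th)),1000*(r*np.sin(th)-.039)))
E
```

```text
t: 19.7
tool_pos: [0.5418, 0.2187, 0.0807]
orientation: [2.006, 2.415, 0.006]
force: [-1.0, -0.6, 0.5]
opening: 0.0005
t19.70 tcp [0.5418 0.2187 0.0807] yaw 100.57 tilt [ 0.004  0.002 -1.   ] F [-1.  -0.6  0.5] op 0.0005
 shift [ 0.7 -2.2  0.6] turn [ 0.004 -0.001 -0.001] q [0.3  0.16 1.66 0.   1.31 0.11]
0 station fwd 0.0 up -0.0
5 station fwd 3.9 up 11.3
10 station fwd 8.8 up 22.3
15 station fwd 14.6 up 32.8
20 station fwd 21.3 up 42.8
25 station fwd 28.9 up 52.1
30 station fwd 37.2 up 60.7
35 station fwd 46.3 up 68.6
40 station fwd 56.0 up 75.7
45 station fwd 66.3 up 81.9
```

The jaws closed to 0.5 mm, so the bar is not between the pads. I need a look.

```bash
python3 - <<'E'
from h import *
s,d=snap("side","side7"); t,_=snap("top","top7")
f=lambda im,b:cv2.resize(im[b[1]:b[1]+130,b[0]:b[0]+130],(560,560),interpolation=cv2.INTER_CUBIC)
cv2.imwrite("pics/crop8.png",np.ascontiguousarray(f(s,(265,190))[:,:,::-1]))
cr=lambda P:((proj("side",P)-[265,190])*560/130).round(0).tolist()
p=robot.read_state()["tool_pos"]; print(cr(p),cr(p+[0,0,.019]))
E
```

```text
[[347.0, 250.0]] [[350.0, 223.0]]
```

View pics/crop8.png

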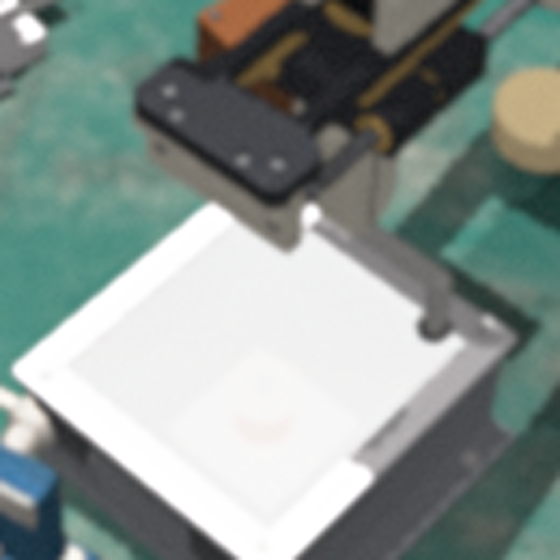

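```bash
python3 - <<'E'
from h import *
v,u=np.mgrid[0:480,0:640]; uv=np.c_[u.ravel(),v.ravel()]
c=np.array([.5395,.219]); th=np.radians(10.6); ex=np.array([np.cos(th),np.sin(th)]); ey=np.array([-ex[1],ex[0]])
for n in("side0","side7","top0","top7"):
    P=ondepth(n[:-1],uv,np.load(f"pics/{n}.npy")); q=np.c_[(P[:,:2]-c)@ex,(P[:,:2]-c)@ey,P[:,2]]*1000
    for ylo in range(-50,50,10):
        m=(q[:,1]>=ylo)&(q[:,1]<ylo+10)&(np.abs(q[:,0])<60)&(q[:,2]>74)&(q[:,2]<125)
        if m.sum()>3: print(n,"y",ylo,m.sum(),"x 5/50/95",np.percentile(q[m,0],[5,50,95]).round(0),"z",np.percentile(q[m,2],[5,50,95]).round(0))
E
```

```text
side0 y -50 29 x 5/50/95 [-2.  3.  5.] z [ 78.  92. 104.]
side0 y -40 48 x 5/50/95 [-3.  1.  5.] z [ 76. 100. 104.]
side0 y -30 29 x 5/50/95 [-4.  2.  4.] z [ 97. 103. 104.]
side0 y -20 27 x 5/50/95 [-2.  2.  5.] z [ 98. 103. 105.]
side0 y -10 30 x 5/50/95 [-3.  3.  5.] z [100. 103. 106.]
side0 y 0 30 x 5/50/95 [-3.  2.  5.] z [ 99. 102. 105.]
side0 y 10 29 x 5/50/95 [-2.  2.  5.] z [ 97. 103. 105.]
side0 y 20 27 x 5/50/95 [-2.  3.  6.] z [ 98. 102. 105.]
side0 y 30 30 x 5/50/95 [-2.  3.  6.] z [ 97. 103. 105.]
side0 y 40 64 x 5/50/95 [-1.  4.  6.] z [ 77.  98. 104.]
side7 y -10 10 x 5/50/95 [16. 17. 18.] z [116. 119. 123.]
side7 y 0 62 x 5/50/95 [-10.   5.  17.] z [100. 115. 123.]
side7 y 10 43 x 5/50/95 [-6.  3. 13.] z [ 99. 104. 122.]
side7 y 20 31 x 5/50/95 [-3.  3.  6.] z [ 99. 102. 105.]
side7 y 30 30 x 5/50/95 [-3.  2.  5.] z [ 98. 103. 105.]
side7 y 40 59 x 5/50/95 [-1.  4.  6.] z [ 78.  97. 104.]
top0 y -50 31 x 5/50/95 [-5. -2.  3.] z [ 82. 102. 105.]
top0 y -40 33 x 5/50/95 [-4. -1.  4.] z [100. 103. 106.]
top0 y -30 33 x 5/50/95 [-4. -1.  4.] z [101. 103. 106.]
top0 y -20 32 x 5/50/95 [-4.  0.  4.] z [100. 104. 105.]
top0 y -10 33 x 5/50/95 [-4.  0.  4.] z [100. 103. 105.]
top0 y 0 31 x 5/50/95 [-4.  0.  4.] z [101. 104. 106.]
top0 y 10 34 x 5/50/95 [-4.  1.  5.] z [100. 103. 106.]
top0 y 20 34 x 5/50/95 [-4.  1.  5.] z [100. 103. 106.]
top0 y 30 32 x 5/50/95 [-3.  0.  5.] z [100. 104. 106.]
top0 y 40 29 x 5/50/95 [-3.  0.  5.] z [ 88. 102. 105.]
top7 y -50 30 x 5/50/95 [-5. -2.  3.] z [ 81. 102. 106.]
top7 y -40 7 x 5/50/95 [-4. -3.  2.] z [101. 104. 105.]
```

```bash
python3 -c "
from h import *
go([.5395,.219,.08],100.6); print(robot.read_state()['joint_torque'])"
python3 -m pendant '[{"translation":[0,0,0],"twist":[0,0,0],"grip":-1},{"translation":[0,0,-1.5],"twist":[0,0,0],"grip":-1},{"translation":[0,0.5,-3],"twist":[0,0,0],"grip":-1},{"translation":[0,1,-3],"twist":[0,0,0],"grip":-1},{"translation":[0,1,-3],"twist":[0,0,0],"grip":-1},{"translation":[0,1.5,-3],"twist":[0,0,0],"grip":-1},{"translation":[0,1.5,-3],"twist":[0,0,0],"grip":-1},{"translation":[0,1.5,-3],"twist":[0,0,0],"grip":-1},{"translation":[0,0,0],"twist":[0,0,0],"grip":-1},{"translation":[0,0,0],"twist":[0,0,0],"grip":-1}]' 25
python3 - <<'E'
from h import *
go([.5395,.219,.08],100.6)
snap("side","side8")
v,u=np.mgrid[0:480,0:640]; uv=np.c_[u.ravel(),v.ravel()]
c=np.array([.5395,.219]); th=np.radians(10.6); ex=np.array([np.cos(th),np.sin(th)]); ey=np.array([-ex[1],ex[0]])
P=ondepth("side",uv,np.load("pics/side8.npy")); q=np.c_[(P[:,:2]-c)@ex,(P[:,:2]-c)@ey,P[:,2]]*1000
for ylo in range(-50,50,10):
    m=(q[:,1]>=ylo)&(q[:,1]<ylo+10)&(np.abs(q[:,0])<60)&(q[:,2]>84)&(q[:,2]<160)
    if m.sum()>3: print("y",ylo,m.sum(),"x",np.percentile(q[m,0],[5,50,95]).round(0),"z",np.percentile(q[m,2],[5,50,95]).round(0))
E
```

```text
t19.80 tcp [0.5418 0.2187 0.0807] yaw 100.57 tilt [ 0.004  0.002 -1.   ] F [ 0.1 -0.6 -0.7] op 0.0004
 shift [ 0.7 -2.2  0.7] turn [ 0.004 -0.001 -0.001] q [0.3  0.16 1.66 0.   1.31 0.11]
[ 1.09803314e-03 -5.50860393e+01 -4.65771425e+01  7.89850415e-02
 -2.28828122e-02  3.27311845e-04]
t: 20.8
tool_pos: [0.5498, 0.2202, 0.1027]
orientation: [2.006, 2.414, 0.007]
force: [-0.8, 0.2, -0.8]
opening: 0.0006
t20.80 tcp [0.5498 0.2202 0.1027] yaw 100.57 tilt [ 0.005  0.002 -1.   ] F [-0.8  0.2 -0.8] op 0.0006
 shift [  0.6 -10.4  22.6] turn [ 0.005 -0.001 -0.001] q [0.29 0.16 1.62 0.   1.35 0.11]
y -40 6 x [-4.  1.  4.] z [100. 101. 102.]
y -30 15 x [2. 4. 5.] z [ 99. 101. 104.]
y -20 12 x [3. 4. 5.] z [ 96. 101. 103.]
y -10 40 x [ 2. 25. 26.] z [ 99. 141. 153.]
y 0 142 x [-3.  9. 26.] z [101. 142. 159.]
y 10 64 x [-2.  5. 24.] z [100. 133. 156.]
y 20 29 x [-2.  3.  6.] z [ 98. 103. 106.]
y 30 33 x [-3.  3.  5.] z [ 98. 103. 105.]
y 40 50 x [-1.  4.  6.] z [ 86. 100. 105.]
```

```bash
python3 - <<'E'
from h import *
v,u=np.mgrid[0:480,0:640]; uv=np.c_[u.ravel(),v.ravel()]
c=np.array([.5395,.219]); th=np.radians(10.6); ex=np.array([np.cos(th),np.sin(th)]); ey=np.array([-ex[1],ex[0]])
for n,tz in(("side6",122),("side7",81),("side8",103)):
    P=ondepth("side",uv,np.load(f"pics/{n}.npy")); q=(np.c_[(P[:,:2]-c)@ex,(P[:,:2]-c)@ey,P[:,2]]*1000)
    print(n,"tcp z",tz)
    m=(np.abs(q[:,1])<22)&(q[:,0]>-45)&(q[:,0]<60)&(q[:,2]>70)&(q[:,2]<190)
    for zl in range(70,190,6):
        k=m&(q[:,2]>=zl)&(q[:,2]<zl+6)
        if k.sum()>2: print(zl,k.sum(),"x",np.percentile(q[k,0],[5,25,50,75,95]).round(0),"y",np.percentile(q[k,1],[5,95]).round(0))
E
```

```text
side6 tcp z 122
94 20 x [3. 4. 4. 5. 5.] y [-18.  20.]
100 84 x [-3. -0.  3.  4.  5.] y [-19.  19.]
142 8 x [-28. -27. -26. -26.   7.] y [-2. 15.]
148 30 x [-35. -26. -25. -24.  27.] y [ 0. 15.]
154 46 x [-36. -26. -24.  33.  37.] y [ 3. 16.]
160 41 x [-35. -26. -23.  35.  37.] y [ 7. 16.]
166 38 x [-33. -26. -24.  31.  37.] y [ 8. 16.]
172 39 x [-37. -28. -24.  34.  37.] y [10. 16.]
178 38 x [-38. -27. -24.  32.  38.] y [10. 16.]
184 37 x [-36. -27.  25.  35.  38.] y [10. 16.]
side7 tcp z 81
94 11 x [1. 3. 4. 5. 5.] y [-7. 18.]
100 34 x [-3. -1.  2.  4.  5.] y [ 9. 22.]
106 14 x [-7. -3.  2.  7. 12.] y [ 8. 10.]
112 28 x [-10.  -4.   4.  16.  17.] y [-4. 10.]
118 35 x [-9.  1. 14. 17. 18.] y [-4. 10.]
124 36 x [-8.  3. 13. 17. 18.] y [-3. 10.]
130 29 x [-9. -2. 11. 17. 18.] y [-1. 10.]
136 36 x [-10.  -1.  10.  17.  19.] y [ 1. 11.]
142 26 x [-1.  6. 13. 17. 18.] y [ 5. 10.]
148 18 x [ 0.  5. 13. 18. 18.] y [ 3. 11.]
154 12 x [ 7. 11. 15. 18. 20.] y [-3. 10.]
160 9 x [18. 19. 19. 19. 20.] y [-7. -0.]
166 10 x [19. 19. 19. 20. 20.] y [-4.  6.]
184 7 x [28. 30. 30. 31. 31.] y [-4. 12.]
side8 tcp z 103
94 16 x [3. 4. 4. 5. 5.] y [-19.  20.]
100 76 x [-2.  1.  3.  4.  6.] y [-17.  20.]
124 3 x [ 4.  5.  6.  9. 12.] y [10. 10.]
130 18 x [ 2.  7. 11. 17. 20.] y [ 9. 11.]
136 35 x [-1.  7. 19. 24. 25.] y [-4. 11.]
142 42 x [-1. 10. 24. 25. 26.] y [-6. 11.]
148 37 x [ 0.  7. 19. 25. 26.] y [-4. 10.]
154 37 x [-2.  7. 17. 25. 26.] y [ 1. 10.]
160 31 x [ 0.  8. 21. 26. 27.] y [ 1. 10.]
166 28 x [ 7. 13. 21. 26. 28.] y [ 4. 10.]
172 22 x [13. 16. 23. 27. 27.] y [-3. 10.]
178 15 x [15. 21. 24. 27. 28.] y [-6. 10.]
184 11 x [26. 27. 28. 28. 29.] y [-6.  2.]
```

The depth images show the real fingertips about 23 mm above the reported TCP: 126 against 103, and 145 against 122. The bar in the same images sits at its correct height. So the pinch closed just above the bar. I'll correct by commanding z about 23 mm lower: reopen, recentre and descend to a reported 0.059.

```bash

python3 -m pendant '[{"translation":[0,0,-3],"twist":[0.005,0,0],"grip":0},{"translation":[0,-5,0],"twist":[0,0,0],"grip":0},{"translation":[0,-5,0],"twist":[0,0,0],"grip":0},{"translation":[0,0,0],"twist":[0,0,0],"grip":0},{"translation":[0,0,0],"twist":[0,0,0],"grip":0},{"translation":[0,0,4],"twist":[0,0,0],"grip":0},{"translation":[0,0,5],"twist":[0,0,0],"grip":0},{"translation":[0,0,5],"twist":[0,0,0],"grip":0},{"translation":[0,0,0],"twist":[0,0,0],"grip":0},{"translation":[0,0,0],"twist":[0,0,0],"grip":0}]' 20
python3 - <<'E'
from h import *
go([.540,.219,.059],100.6)
snap("side","side9")
v,u=np.mgrid[0:480,0:640]; uv=np.c_[u.ravel(),v.ravel()]
c=np.array([.5395,.219]); th=np.radians(10.6); ex=np.array([np.cos(th),np.sin(th)]); ey=np.array([-ex[1],ex[0]])
P=ondepth("side",uv,np.load("pics/side9.npy")); q=(np.c_[(P[:,:2]-c)@ex,(P[:,:2]-c)@ey,P[:,2]]*1000)
m=(np.abs(q[:,1])<22)&(q[:,0]>-45)&(q[:,0]<60)&(q[:,2]>70)&(q[:,2]<150)
for zl in range(70,150,5):
    k=m&(q[:,2]>=zl)&(q[:,2]<zl+5)
    if k.sum()>2: print(zl,k.sum(),"x",np.percentile(q[k,0],[5,25,50,75,95]).round(0),"y",np.percentile(q[k,1],[5,95]).round(0))
E
```

```text
t: 21.85
tool_pos: [0.538, 0.218, 0.0894]
orientation: [-2.006, -2.415, 0.002]
force: [-0.4, 0.1, -0.6]
opening: 0.0464
t21.85 tcp [0.538  0.218  0.0894] yaw 100.57 tilt [-0.002  0.    -1.   ] F [-0.4  0.1 -0.6] op 0.0464
 shift [ 0.6  2.2 30.4] turn [-0.002 -0.001 -0.   ] q [0.3  0.15 1.66 0.   1.33 0.11]
95 10 x [3. 4. 4. 4. 6.] y [-3. 20.]
100 64 x [-3. -1.  2.  4.  6.] y [-4. 20.]
105 5 x [-2. -1.  2.  2.  3.] y [-5. 16.]
115 21 x [-31. -26. -25. -24.  25.] y [-5. 10.]
120 24 x [-32. -26. -25.  28.  34.] y [-0. 11.]
125 37 x [-37. -26. -23.  34.  36.] y [ 1. 10.]
130 30 x [-37. -26. -25.  30.  37.] y [ 3. 11.]
135 25 x [-34. -26.  23.  31.  37.] y [ 5. 11.]
140 24 x [-37. -29.  -1.  34.  37.] y [ 6. 11.]
145 30 x [-37. -28.   0.  33.  38.] y [ 5. 11.]
```

```bash

python3 -m pendant '[{"translation":[0.5,2,0],"twist":[0,0,0],"grip":0},{"translation":[0,0,4],"twist":[0,0,0],"grip":0},{"translation":[0,0,7],"twist":[0,0,0],"grip":0},{"translation":[0,0,7],"twist":[0,0,0],"grip":0},{"translation":[0,0,7],"twist":[0,0,0],"grip":0},{"translation":[0,0,4],"twist":[0,0,0],"grip":0},{"translation":[0,0,0],"twist":[0,0,0],"grip":0},{"translation":[0,0,0],"twist":[0,0,0],"grip":0},{"translation":[0,0,0],"twist":[0,0,0],"grip":0},{"translation":[0,0,0],"twist":[0,0,0],"grip":0}]' 20
python3 -c "
from h import *
go([.540,.219,.059],100.6)"
```

```text
t: 22.9
tool_pos: [0.5398, 0.2189, 0.0575]
orientation: [-2.006, -2.415, 0.003]
force: [-0.1, -0.4, 0.7]
opening: 0.0468
t22.90 tcp [0.5398 0.2189 0.0575] yaw 100.57 tilt [-0.003  0.    -1.   ] F [-0.1 -0.4  0.7] op 0.0468
 shift [ 0.1  0.2 -1.5] turn [-0.003 -0.001 -0.001] q [0.3  0.19 1.68 0.   1.28 0.11]
```

```bash

python3 -m pendant '[{"translation":[0,0,0],"twist":[0,0,0],"grip":-0.5},{"translation":[0,0,0],"twist":[0,0,0],"grip":-0.7},{"translation":[0,0,0],"twist":[0,0,0],"grip":-1},{"translation":[0,0,0],"twist":[0,0,0],"grip":-1},{"translation":[0,0,0],"twist":[0,0,0],"grip":-1},{"translation":[0,0,0],"twist":[0,0,0],"grip":-1},{"translation":[0,0,0],"twist":[0,0,0],"grip":-1},{"translation":[0,0,0],"twist":[0,0,0],"grip":-1},{"translation":[0,0,0],"twist":[0,0,0],"grip":-1},{"translation":[0,0,0],"twist":[0,0,0],"grip":-1}]' 20
python3 -c "
from h import *
go([.540,.219,.059],100.6)"
```

```text
t: 23.9
tool_pos: [0.5394, 0.2189, 0.0584]
orientation: [-2.006, -2.415, 0.003]
force: [-1.4, -0.4, 1.8]
opening: 0.0093
t23.90 tcp [0.5394 0.2189 0.0584] yaw 100.57 tilt [-0.003  0.    -1.   ] F [-1.4 -0.4  1.8] op 0.0093
 shift [ 0.   0.6 -0.6] turn [-0.003 -0.001 -0.001] q [0.3  0.19 1.68 0.   1.28 0.11]
```

Bar gripped, 9.3 mm opening. Now I'll lift along the arc, 20° first.

```bash

python3 -m pendant '[{"translation":[0,1.8,-5.7],"twist":[0,0,0],"grip":-1},{"translation":[0,2.1,-5.6],"twist":[0,0,0],"grip":-1},{"translation":[0,2.3,-5.5],"twist":[0,0,0],"grip":-1},{"translation":[0,2.6,-5.5],"twist":[0,0,0],"grip":-1},{"translation":[0,2.8,-5.3],"twist":[0,0,0],"grip":-1},{"translation":[0,3,-5.2],"twist":[0,0,0],"grip":-1},{"translation":[0,3.2,-5.1],"twist":[0,0,0],"grip":-1},{"translation":[0,3.5,-4.9],"twist":[0,0,0],"grip":-1},{"translation":[0,0,0],"twist":[0,0,0],"grip":-1},{"translation":[0,0,0],"twist":[0,0,0],"grip":-1}]' 20
cat >> h.py <<'E'
def arc():
    s=robot.read_state(); p=s["tool_pos"]-np.array([.5394,.2189,.0584]); th=np.radians(10.6)
    f=(p[0]*np.cos(th)+p[1]*np.sin(th))*1000; l=(-p[0]*np.sin(th)+p[1]*np.cos(th))*1000; z=p[2]*1000
    print("fwd %.1f lat %.1f up %.1f r %.1f angle %.1f"%(f,l,z,np.hypot(132-f,39+z),np.degrees(np.arctan2(39+z,132-f))-16.46))
E
python3 -c "
from h import *
arc(); go([.5394+.0663*.983,.2189+.0663*.184,.1403],100.6)"
```

```text
t: 24.9
tool_pos: [0.5606, 0.2224, 0.1033]
orientation: [-2.004, -2.412, 0.01]
force: [-3.2, -0.4, -1.8]
opening: 0.0093
fwd 21.5 lat -0.4 up 44.9 r 138.8 angle 20.7
t24.90 tcp [0.5606 0.2224 0.1033] yaw 100.56 tilt [-0.008 -0.001 -1.   ] F [-3.2 -0.4 -1.8] op 0.0093
 shift [  0.5  44.5 -37.3] turn [-0.008 -0.    -0.001] q [0.29 0.2  1.57 0.   1.37 0.11]
```

```bash

python3 -m pendant '[{"translation":[0,4,-4.8],"twist":[-0.008,0,0],"grip":-1},{"translation":[0,4.2,-4.7],"twist":[0,0,0],"grip":-1},{"translation":[0,4.5,-4.6],"twist":[0,0,0],"grip":-1},{"translation":[0,4.7,-4.4],"twist":[0,0,0],"grip":-1},{"translation":[0,4.9,-4.2],"twist":[0,0,0],"grip":-1},{"translation":[0,5.1,-4],"twist":[0,0,0],"grip":-1},{"translation":[0,5.3,-3.7],"twist":[0,0,0],"grip":-1},{"translation":[0,5.5,-3.4],"twist":[0,0,0],"grip":-1},{"translation":[0,0,0],"twist":[0,0,0],"grip":-1},{"translation":[0,0,0],"twist":[0,0,0],"grip":-1}]' 20
python3 - <<'E'
from h import *
arc(); go([.5394+.0663*.983,.2189+.0663*.184,.1403],100.6)
s,_=snap("side","side10"); snap("top","top10")
cv2.imwrite("pics/crop9.png",np.ascontiguousarray(cv2.resize(s[130:370,220:460],(600,600),interpolation=cv2.INTER_CUBIC)[:,:,::-1]))
E
```

```text
t: 25.9
tool_pos: [0.6009, 0.2293, 0.1416]
orientation: [2.007, 2.415, 0.0]
force: [-3.2, -1.5, 0.8]
opening: 0.009
fwd 62.3 lat -1.1 up 83.2 r 140.7 angle 43.9
t25.90 tcp [0.6009 0.2293 0.1416] yaw 100.55 tilt [ 0.001 -0.001 -1.   ] F [-3.2 -1.5  0.8] op 0.0090
 shift [1.1 4.  1.3] turn [ 0.001  0.001 -0.001] q [ 0.29  0.27  1.42 -0.    1.45  0.1 ]
```

View pics/crop9.png

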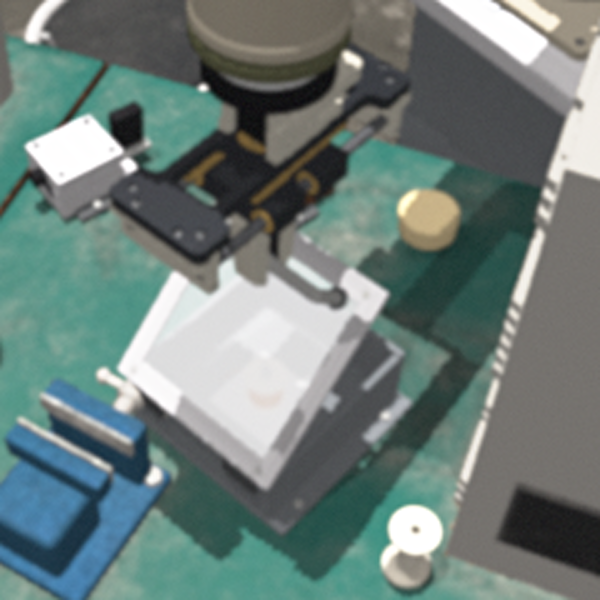

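The side view shows the guard raised by the gripper on the bar, the key still in the housing at (125,125), and the tin at (428,218) and bobbin at (412,545) standing. I'll hold for a second and check the guard angle, key and bystanders numerically.

```bash

python3 -m pendant '[{"translation":[0,0,0],"twist":[0,0,0],"grip":-1},{"translation":[0,0,0],"twist":[0,0,0],"grip":-1},{"translation":[0,0,0],"twist":[0,0,0],"grip":-1},{"translation":[0,0,0],"twist":[0,0,0],"grip":-1},{"translation":[0,0,0],"twist":[0,0,0],"grip":-1},{"translation":[0,0,0],"twist":[0,0,0],"grip":-1},{"translation":[0,0,0],"twist":[0,0,0],"grip":-1},{"translation":[0,0,0],"twist":[0,0,0],"grip":-1},{"translation":[0,0,0],"twist":[0,0,0],"grip":-1},{"translation":[0,0,0],"twist":[0,0,0],"grip":-1}]' 20
python3 - <<'E'
from h import *
arc(); go([.5394+.0663*.983,.2189+.0663*.184,.1403],100.6)
s,d=snap("side","side11")
v,u=np.mgrid[0:480,0:640]; uv=np.c_[u.ravel(),v.ravel()]
c=np.array([.5395,.219]); th=np.radians(10.6); ex=np.array([np.cos(th),np.sin(th)]); ey=np.array([-ex[1],ex[0]])
P=ondepth("side",uv,d); q=(np.c_[(P[:,:2]-c)@ex,(P[:,:2]-c)@ey,P[:,2]]*1000); w=132-q[:,0]; h=q[:,2]-60
for yl,yh in((-75,-58),(58,75),(-50,-20),(20,50)):
    m=(q[:,1]>yl)&(q[:,1]<yh)&(w>20)&(w<125)&(h>10)&(h<150); 
    k=np.polyfit(w[m],h[m],1); r=np.abs(h[m]-np.polyval(k,w[m])); m2=np.where(m)[0][r<12]; k=np.polyfit(w[m2],h[m2],1)
    print((yl,yh),len(m2),"angle",np.degrees(np.arctan(k[0])).round(1),"rms",np.std(h[m2]-np.polyval(k,w[m2])).round(1))
a=cv2.imread("pics/side0.png").astype(int); b=s[:,:,::-1].astype(int)
for n,(x,y) in dict(tin=(391,217),tape=(206,269),bobbin=(385,348)).items():
    print(n,"mean img diff vs start",np.abs(a-b)[y-18:y+18,x-18:x+18].mean().round(1))
e=cv2.imread("pics/side5.png").astype(int); print("key diff since release",np.abs(e-b)[165:195,260:285].mean().round(1))
E
```

```text
t: 27.0
tool_pos: [0.6001, 0.2292, 0.1411]
orientation: [2.007, 2.415, -0.0]
force: [-3.0, -1.7, 1.9]
opening: 0.0092
fwd 61.5 lat -1.1 up 82.7 r 140.6 angle 43.5
t27.00 tcp [0.6001 0.2292 0.1411] yaw 100.56 tilt [ 0.001 -0.001 -1.   ] F [-3.  -1.7  1.9] op 0.0092
 shift [1.1 4.8 0.8] turn [ 0.001  0.001 -0.001] q [ 0.29  0.27  1.43 -0.    1.44  0.1 ]
(-75, -58) 191 angle 42.6 rms 1.7
(58, 75) 658 angle 42.7 rms 1.9
(-50, -20) 586 angle 42.6 rms 1.7
(20, 50) 1109 angle 43.5 rms 2.2
tin mean img diff vs start 40.1
tape mean img diff vs start 7.5
bobbin mean img diff vs start 8.1
key diff since release 4.2
```

```bash
python3 -c "
from h import *
robot.close_job()"
```

```text
the job is handed in; nothing more can be done
```

The key is in the slot and released, the guard is open at about 43°, and the gripper is still holding the handle. I handed the job in at about 27 s of the 51 s allowed.

**Key:** I slid it in until it met a firm stop at 22 N, then let go before touching the guard. Its rear edge measured x = 0.515–0.516 m, against 0.515 m expected for fully home. The camera checks are only good to about 2 mm. One reading was looser: the tab's front edge came out about 8 mm before the housing face instead of 5 mm, but the picture was blurred. The key looked unchanged after the guard was lifted.

**Guard:** the plane fit to the depth image gave 42.6–43.5°, and the arm's own position gave 43.5°. Grip opening was 9.2 mm on the 10 mm bar. The angle sagged about 0.4° over the last second I held it before handing in.

**What went wrong:** my first pinch at the handle closed on nothing. The real fingertips sit about 23 mm above the position the arm reports. I corrected for that using the depth images, and the second pinch held. It also means I held the key higher on its tab than intended, but it went in without trouble.

**Things to leave alone:** the tape roll and bobbin areas look the same as at the start. The tin's area failed that same picture comparison, with a difference of 40 against about 8 for the other two. I put this down to the arm's shadow, because the tin still appears at the same pixel position.

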